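Set the iris of the light stage to its mark and switch the lamp on

ROBOT

A 6-joint arm with a two-finger parallel gripper is mounted at the origin on a cart in front of the work surface, level with it; the furniture and walls round the work are solid. World frame = base frame: x ahead of the robot, y to its left, z up, the work surface at z = 0. Lengths are in mm, angles in rad, forces in N, time in s.
With the tool pointing down it reaches from about 275 to 1000 mm from the base axis. Payload 8.4 kg.
Tool frame: the origin (TCP) lies on the mounting face of the last link; the fingertips stand 173 mm ahead of it and the grasp point (between the pads) lies 155 mm ahead of it; z points along the fingers, y is the direction in which the jaws open and shut (so a half turn about z gives the same grasp; the last joint's range is limited). The gripper opens to 85 mm and grips with 20 to 120 N. Pads are 22 mm wide; open, the fingers measure 114 mm over their backs; the gripper's body (76 mm by 85 mm) begins 54 mm behind the grasp point. The pads swing forward as they close: fully open they stand 13 mm farther back than shut.
Start: joints at [1.241, 0.353, 1.633, -0, 1.155, -0.002], TCP at [201.225, 591.725, 404.681] pointing down, gripper open.
Joint ranges: [-2.63, 2.63], [-0.92, 2.1], [0.06, 2.66], [-1.3, 4.44], [0, 2.69], [-3.02, 3.02]. Speed limits (rad/s): [2.22, 2.22, 2.79, 3.14, 3.14, 3.14].

INTERFACE

Orientations are given as [roll, pitch, yaw] about the fixed x, y, z axes, in that order (R = Rz(yaw) Ry(pitch) Rx(roll)).
In Python, from rig import r, grab_frame, spotter gives the robot as it stands.
- The arm moves only by the tool apply_moves, never from a script. Its argument "motion" is text: rows parted by semicolons, each of 5 numbers parted by spaces: the opening, from -1 (shut) to 1 (fully open), then the shift along the tool's x, y, z as a fraction of full scale, then the turn about the tool's z as a fraction of full scale. In form: hand x y z twist; .... A call has 1 to 20 rows; each row is the pose to reach, as a shift and turn from the pose commanded when the call began, along the tool's axes at that moment, turning the shorter way round; what a row does not reach only later rows make up. Full scale, the value 1, is 1 m for a shift and pi rad for a turn. A row lasts 1/12 s, in which the tool goes at most 41.7 mm and 7.16 degrees, less where a joint would pass 70% of its speed; a pose out of reach is approached as far as the arm can. A call with a number of a shift or a turn outside -1 to 1 is refused whole. A call with a gripper value outside its range is refused whole. The fingers move at their own pace and stop on an object; "squeeze" is the grip in N (left out, the last holds). Time passes only in rows, so rows that repeat a pose let the fingers close. It gives the time, the measured TCP pose, the force and the opening at its end, in the units of the state.
- r.sense(): the state, without advancing time (a new reading comes with each control period).
- grab_frame(name): name is "scene" or "top"; returns a dict with "img" (480x640x3 uint8, red, green, blue), "fx", "fy", "cx", "cy" (pixels), "dist_coeffs" ([k1, k2, p1, p2, k3] as OpenCV has them; the pictures are not rectified), "R" (3x3) and "t" (3): a world point X has camera coordinates R X + t. Camera axes: x right, y down, z forward; pixel columns grow to the right and rows downward; lengths in mm; the calibration is good to about 2 mm. A picture is of the moment at which its call begins. There is no depth.
- r.sign_off(): hands the job in, once; it reports no verdict.
Trained networks look in the newest picture that a camera, given by its name, has taken for a name from the list of things; names that differ only in an ending like _2 or _b are one class to them, and where a whole thing is asked for, a point or a joint stands for the part that bears it (a point fixed in the world has none). Each returns a list of dicts, best first, with "conf" (0 to 1); they miss things now and then, are a little off and sometimes report something else, mostly with a low value. They report only what shows in the picture. A call takes as long as a camera call.
- spotter.boxes_of(query, camera): "point" ([x, y, z] in mm, in world coordinates, good to about 4 mm: the middle of the surface that is visible of it).
- spotter.place_of(query, camera): "point" ([x, y, z] in mm, in world coordinates, good to about 4 mm: a listed point, or the origin of a listed thing).
The state is a dict: "clock": time; "qpos": joint angles; "qvel": joint speeds; "joint_efforts": joint torques, N m; "eef_pos": TCP position; "tcp_rot": TCP orientation; "contact_force": force on the tool from outside, world axes, zero at the start; "wrist_torque": the same for the moment, N m; "opening": opening from 0.0 (shut) to 1.0 (fully open).
Only numpy, scipy, OpenCV 4.12 (cv2) and the standard library are available. Lean on these libraries where they do the work, as an engineer would, in place of code of your own. Each camera call takes 0.05 s, during which the arm holds its last target.

TASK

Get the round light stage ready for looking at the glass dish on it: push the iris lever gently round with the fingertips, without gripping it, until its pointer stands at the red mark on the scale, and press the green-dotted end of the lamp switch fully down so that the lamp is on. Nothing is to be picked up: leave the dish, the sample cup, the marker pen and the timer where they lie.

Things in the scene. Friction and masses are not known exactly. Their poses are not given: they have to be found in the camera images.
- light_stage: Light stage, cannot move: light grey drum 208 mm across, top 37 mm up, with a switch console on its +y side reaching 168 mm from the drum's axis. Origin on the drum's axis at table height; -x is its front, +y towards the console. On it a dark iris ring (radius 51 mm, 49 mm up) round the stage glass (50 mm up). White rim scale: 13 marks 10 degrees apart, 60 left to 60 right of the front, one red.
- iris_lever (a joint): Angle of the iris ring and lever about the stage's axis, rad: 0 = wide open, lever 60 degrees left of the front (console side); grows counter-clockwise seen from above, round the front; 2.094 = smallest, 60 degrees right. The lever points to (-cos a, -sin a) in the stage's frame, a = value - 1.047. Red mark at 1.571. Moves with about 1 N at the tab and stays where left.
- tab_centre (a point): Centre of the upright black finger tab on the iris lever, 73 mm from the stage's axis, 60 mm above the table: a plate 20 mm long (radially), 8 mm thick (along the arc), reaching from 46 to 75 mm above the table. Push on its flat left or right face only; pressing on both at once counts as gripping. Beyond it a thin dark pointer reaches to the scale.
- pointer_tip (a point): Tip of the lever's pointer, 92.5 mm from the stage's axis, 39.5 mm above the table.
- red_mark (a point): Where the pointer's tip must stand: over the red mark, the long one 30 degrees to the right of the stage's front (towards its -y side); fixed to the stage, 92.5 mm from its axis, 39.5 mm above the table.
- lamp_switch (a joint): Lamp switch, rad: a black paddle rocker 53 mm long (along the stage's x) and 32 mm wide on the console, 128 mm from the drum's axis, rocking axis 43.5 mm above the table along the stage's y. 0 = off (front end up), 0.30 = on (front end fully down, its face about level). Pressing takes about 2 N; it stays where it is left.
- switch_on_end (a point): Green dot on the upper face of the switch's front end, 16.5 mm in front of the rocking axis, where to press down; about 51 mm above the table when off, 46 to 47 mm when on.
- petri_dish: Clear glass dish, 52 mm across and 10 mm high, loose, lying on the stage glass; origin at the centre of its underside, 50 mm above the table.
- sample_cup: Sample cup with red screw lid, 70 mm across, 72 mm high, loose on the table; origin at the centre of its underside.
- marker_pen: Blue marker pen, 134 mm long (its x axis), 12 mm thick, loose on the table; origin at the middle of its underside.
- bench_timer: Flat white bench timer, 62 x 62 x 16 mm, loose on the table; origin at the centre of its underside.

How it is judged (in metres and radians):
At the end, for the whole second after the job is handed in: The iris lever's pointer stands at the red mark within 0.06 rad (about 5 mm at the pointer's tip), the lamp switch is down on its green-dotted end (at least 0.24 of 0.30 rad), and the dish lies within 8 mm of where it was (value of joint iris_lever between 1.511 and 1.631 rad and value of joint lamp_switch above 0.24 rad and distance of petri_dish from where it was at the start of the episode below 0.008 m); the robot touches nothing.
It fails at once if the finger tab is gripped: both of its cheeks pressed by the fingers at once (contact force between the fingers and tab_left above 1.5 N and contact force between the fingers and tab_right above 1.5 N).
It fails at once if the lever is forced (more than 25 N on a cheek of its tab) (contact force between any of the arm, the fingers and tab_left above 25 N or contact force between any of the arm, the fingers and tab_right above 25 N).
It fails at once if the dish is shifted by more than 12 mm or lifted (distance of petri_dish from where it was at the start of the episode above 0.012 m).
It fails at once if the sample cup, the marker pen or the timer is moved by more than 20 mm (distance of any of sample_cup, marker_pen, bench_timer from where it was at the start of the episode above 0.02 m).
It also fails if it takes over 48 s, if anything falls off the work surface, if the arm or the gripper's body presses on something with over 40 N, if the wrist force passes 120 N, or if a joint passes its speed limit or range.

## Working session

There is one attempt and no reset: what is moved stays moved. The work goes in short steps, Python scripts to look and compute and a tool call to move; the robot and the scene stay as the last step left them, time stands still between calls to the robot, and variables do not carry over. Pictures are saved under pics/ and viewed, and the job is handed in when it is done.

Besides the shell and the picture viewer there is one more tool, called as name(argument=value, ...) on one line, values as JSON. apply_moves: Moves the arm, as the interface text tells. Its arguments: {"type":"object","properties":{"motion":{"type":"string"},"squeeze":{"type":"number"}},"required":["motion"]}

```bash
mkdir -p pics
cat > h.py <<'E'
import numpy as np, cv2
from rig import r, grab_frame, spotter
def save(name,fn):
    f=grab_frame(name); cv2.imwrite('pics/'+fn,cv2.cvtColor(f['img'],cv2.COLOR_RGB2BGR)); return f
def proj(f,P):
    P=np.atleast_2d(np.array(P,float)); K=np.array([[f['fx'],0,f['cx']],[0,f['fy'],f['cy']],[0,0,1]])
    return cv2.projectPoints(P,cv2.Rodrigues(np.array(f['R']))[0],np.array(f['t'],float),K,np.array(f['dist_coeffs']))[0][:,0]
def ray(f,uv,z):
    K=np.array([[f['fx'],0,f['cx']],[0,f['fy'],f['cy']],[0,0,1]])
    n=cv2.undistortPoints(np.array([[uv]],float),K,np.array(f['dist_coeffs']))[0,0]
    R=np.array(f['R']);t=np.array(f['t']);c=-R.T@t;d=R.T@np.array([n[0],n[1],1]);return c+d*(z-c[2])/d[2]
E
python3 - <<'E'
from h import *
for c in ['scene','top']:
    f=save(c,c+'0.png')
    print(c,-np.array(f['R']).T@np.array(f['t']))
    for q in ['light_stage','tab_centre','pointer_tip','red_mark','switch_on_end','petri_dish','sample_cup','marker_pen','bench_timer']:
        print(q,[(np.round(d['point'],1).tolist(),round(d['conf'],2)) for d in spotter.place_of(q,c)[:2]])
s=r.sense();print(s['clock'],s['eef_pos'],s['tcp_rot'],s['contact_force'],s['opening'])
E
```

```text
scene [-25.22355413 354.65960277 679.21189047]
light_stage [([616.7, 30.5, 0.9], 0.61), ([428.1, -129.9, 2.3], 0.23)]
tab_centre [([543.5, 43.1, 56.7], 0.85), ([594.2, 162.5, 54.8], 0.47)]
pointer_tip [([526.6, 48.0, 36.4], 0.92), ([541.2, 45.9, 58.8], 0.17)]
red_mark [([538.1, -17.7, 41.4], 0.96)]
switch_on_end [([595.4, 162.2, 55.7], 0.69)]
petri_dish [([615.4, 28.3, 51.2], 0.94), ([537.0, -17.9, 45.2], 0.42)]
sample_cup [([431.1, -129.1, 2.0], 0.71)]
marker_pen [([425.0, 58.0, -1.3], 0.55)]
bench_timer [([385.9, 210.4, 4.7], 0.67)]
top [396.10956731  56.38835888 921.17173512]
light_stage [([611.7, 29.2, -5.1], 0.78)]
tab_centre [([540.0, 48.5, 62.7], 0.65)]
pointer_tip [([524.7, 53.3, 36.1], 0.92)]
red_mark [([537.2, -17.4, 38.4], 0.87)]
switch_on_end [([594.0, 159.5, 50.4], 0.78), ([430.1, 52.7, 2.4], 0.24)]
petri_dish [([605.0, 27.2, 48.4], 0.68)]
sample_cup [([429.5, -128.2, 2.1], 0.59)]
marker_pen [([425.7, 52.2, 6.0], 0.89), ([385.6, 210.9, -0.6], 0.63)]
bench_timer [([388.0, 212.7, -2.7], 0.64)]
1.0 [201.22294203 591.71326659 404.66907763] [-3.14153813e+00 -4.68704421e-06  2.81380419e+00] [ 0.77698808 -0.57854218 -0.69611744] 1.0040393895457926
```

View pics/top0.png

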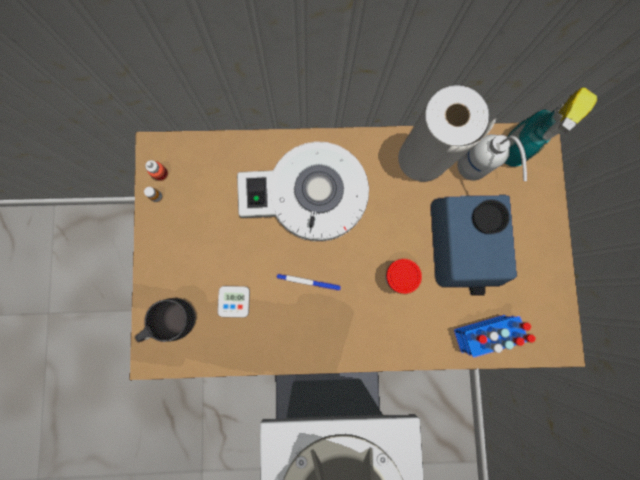

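View pics/scene0.png

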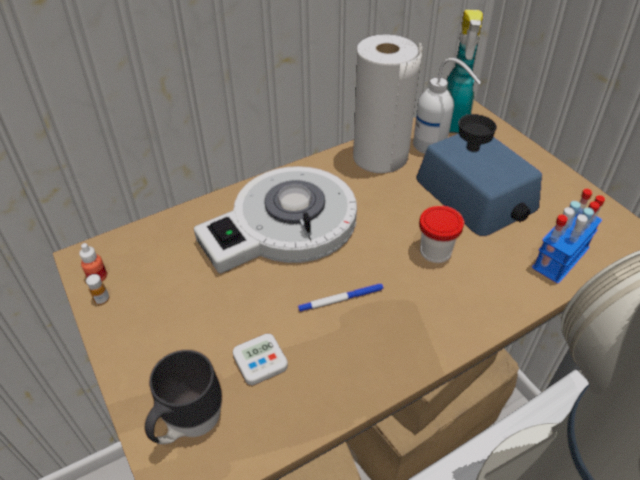

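```bash
cat > fit.py <<'E'
from h import *
from scipy.optimize import least_squares
fs={c:save(c,c+'1.png') for c in ['scene','top']}
obs=[]
for c,f in fs.items():
    hsv=cv2.cvtColor(f['img'],cv2.COLOR_RGB2HSV).astype(int);H,S,V=hsv[...,0],hsv[...,1],hsv[...,2]
    approx=proj(f,[[594,161,51],[538,-17.5,39]])
    for nm,m,a in [('g',(H>45)&(H<80)&(S>110)&(V>60),approx[0]),('r',((H<10)|(H>170))&(S>60),approx[1])]:
        yy,xx=np.nonzero(m);k=np.hypot(xx-a[0],yy-a[1])<10
        w=S[yy[k],xx[k]]
        uv=np.array([np.average(xx[k],weights=w),np.average(yy[k],weights=w)]);print(c,nm,k.sum(),uv,a);obs.append((c,nm,uv))
    # dark ring outline
    a=proj(f,[[611,29,50]])[0]
    u,v=int(a[0])-60,int(a[1])-50
    cv2.imwrite('pics/z_%s.png'%c,cv2.cvtColor(cv2.resize(f['img'][v:v+100,u-40:u+80],None,fx=6,fy=6,interpolation=cv2.INTER_CUBIC)[:, :],cv2.COLOR_RGB2BGR));print('crop',u-40,v)
def st(p,x,y,z):
    c,s=np.cos(p[2]),np.sin(p[2]);return [p[0]+c*x-s*y,p[1]+s*x+c*y,z]
L={'g':(-16.5,128,51),'r':(-92.5*np.cos(np.pi/6),-92.5*.5,38)}
def res(p):
    return np.concatenate([proj(fs[c],st(p,*L[n]))[0]-uv for c,n,uv in obs])
s=least_squares(res,[611,29,0]);print(s.x,res(s.x).round(2))
for k in L: print(k,st(s.x,*L[k]))
E
python3 fit.py
```

```text
scene g 29 [228.76556057 232.01256627] [227.07364951 234.03426792]
scene r 6 [346.19205298 221.6799117 ] [342.67221917 219.64029613]
crop 195 149
top g 31 [255.76737589 197.67588652] [253.57833296 197.52989318]
top r 5 [344.5708061  227.80610022] [342.42647184 223.47156246]
crop 218 137
[6.11067996e+02 2.73786904e+01 8.21119124e-04] [ 1.46  0.52 -0.46  0.64  0.61 -0.44 -1.35 -0.88]
g [np.float64(594.462898390352), np.float64(155.3650988042204), 51]
r [np.float64(530.9986499747753), np.float64(-18.93707165843897), 38]
```

View pics/z_top.png

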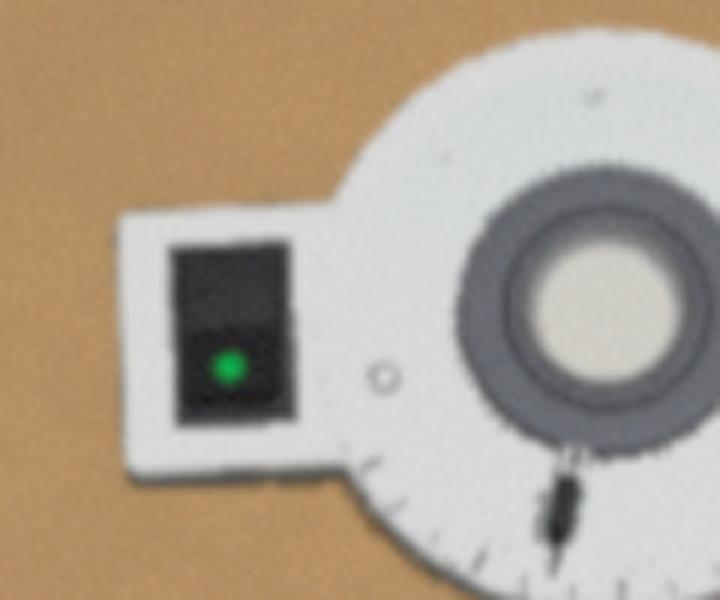

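View pics/z_scene.png

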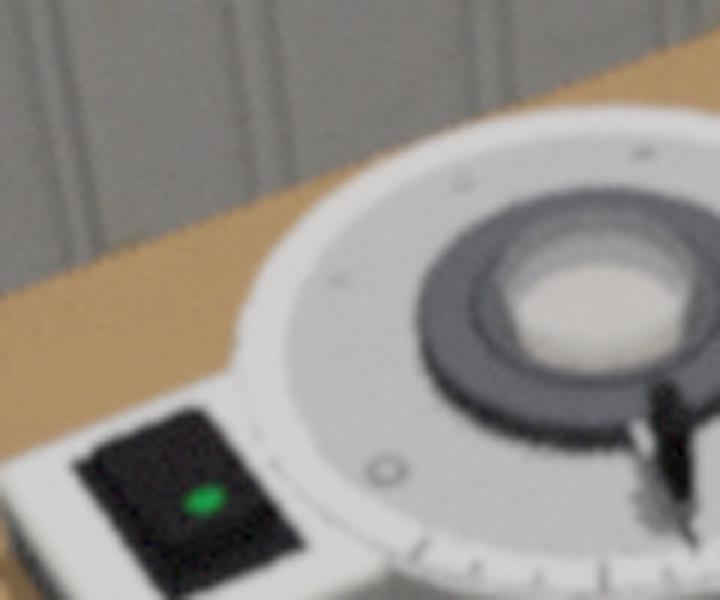

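```bash
cat >> fit.py <<'E'
print('---')
# ring mask: ellipse fit
for c,f in fs.items():
    hsv=cv2.cvtColor(f['img'],cv2.COLOR_RGB2HSV).astype(int);V=hsv[...,2]
    a=proj(f,[[611,29,50]])[0];m=((V<150)).astype(np.uint8)
    yy,xx=np.mgrid[:480,:640];m[np.hypot(xx-a[0],yy-a[1])>36]=0
    m=cv2.morphologyEx(m,cv2.MORPH_OPEN,np.ones((7,7),np.uint8))
    cs,_=cv2.findContours(m,cv2.RETR_EXTERNAL,cv2.CHAIN_APPROX_NONE);k=max(cs,key=cv2.contourArea)
    e=cv2.fitEllipse(k);print(c,'ring',e);
    if c=='top': obs.append((c,'ring',np.array(e[0])))
def res(p):
    o=[]
    for c,n,uv in obs:
        if n=='r': q=st(p,-p[3]*np.cos(np.pi/6),-p[3]*.5,37.5)
        elif n=='g': q=st(p,*L['g'])
        else: q=st(p,0,0,47)
        o.append(proj(fs[c],q)[0]-uv)
    return np.concatenate(o)
s=least_squares(res,[611,29,0,95]);P=s.x;print(P,res(P).round(2))
print('g',st(P,*L['g']))
for c,f in fs.items():
    img=cv2.resize(f['img'],None,fx=4,fy=4,interpolation=cv2.INTER_CUBIC)
    def circ(rad,z,col):
        for t in np.linspace(0,2*np.pi,120):
            q=proj(f,st(P,rad*np.cos(t),rad*np.sin(t),z))[0];cv2.circle(img,tuple(int(i*4+1.5) for i in q),1,col,-1)
    circ(104,0,(255,0,0));circ(51,49,(255,255,0))
    for d in range(-60,61,10):
        t=np.radians(d);q=proj(f,st(P,-95*np.cos(t),-95*np.sin(t),38))[0];cv2.circle(img,tuple(int(i*4+1.5) for i in q),2,(0,0,255),-1)
    a=proj(f,st(P,-20,30,40))[0]*4;u,v=int(a[0])-400,int(a[1])-300
    cv2.imwrite('pics/ov2_%s.png'%c,cv2.cvtColor(img[v:v+600,u:u+800],cv2.COLOR_RGB2BGR));print(c,u/4,v/4)
np.save('P.npy',P)
E
python3 fit.py
```

```text
scene g 29 [228.80851919 231.90496283] [227.07364951 234.03426792]
scene r 6 [346.19823789 221.68061674] [342.67221917 219.64029613]
crop 195 149
top g 30 [255.69547848 197.65788996] [253.57833296 197.52989318]
top r 6 [344.73754789 227.95210728] [342.42647184 223.47156246]
crop 218 137
[ 6.11001934e+02  2.72579462e+01 -1.54921515e-04] [ 1.46  0.58 -0.41  0.67  0.73 -0.45 -1.49 -0.98]
g [np.float64(594.5217641509796), np.float64(155.26050083964225), 51]
r [np.float64(530.887419990335), np.float64(-18.979642922329642), 38]
---
scene ring ((294.9216613769531, 203.36453247070312), (48.302642822265625, 60.61613464355469), 97.09608459472656)
top ring ((318.3868713378906, 188.53829956054688), (47.37591552734375, 48.66087341308594), 89.95545959472656)
[6.12522251e+02 2.87820679e+01 1.17373868e-02 9.59330108e+01] [ 0.7   0.89  0.49  0.95  0.07 -0.44 -0.92 -0.53  0.3  -1.16]
g [np.float64(594.5210367395107), np.float64(156.57958856100663), 51]
scene 185.5 141.25
top 204.25 123.25
```

View pics/ov2_top.png

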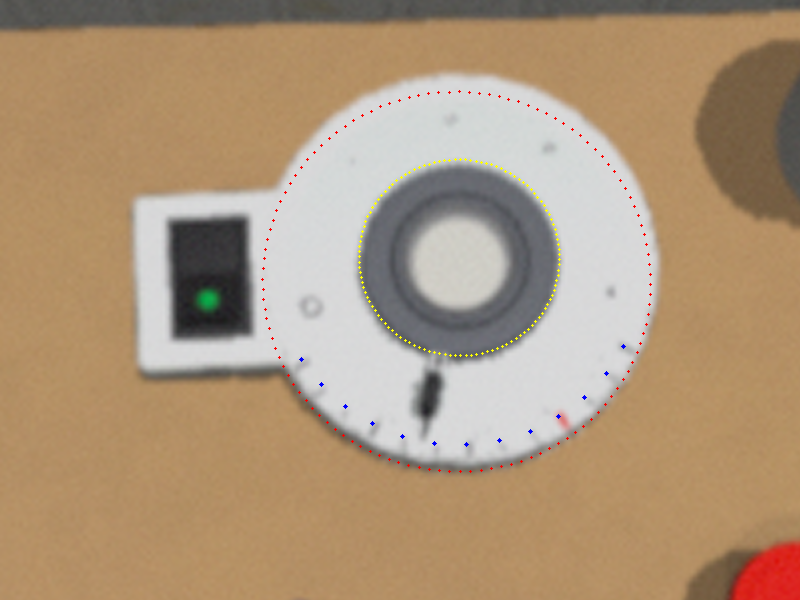

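View pics/ov2_scene.png

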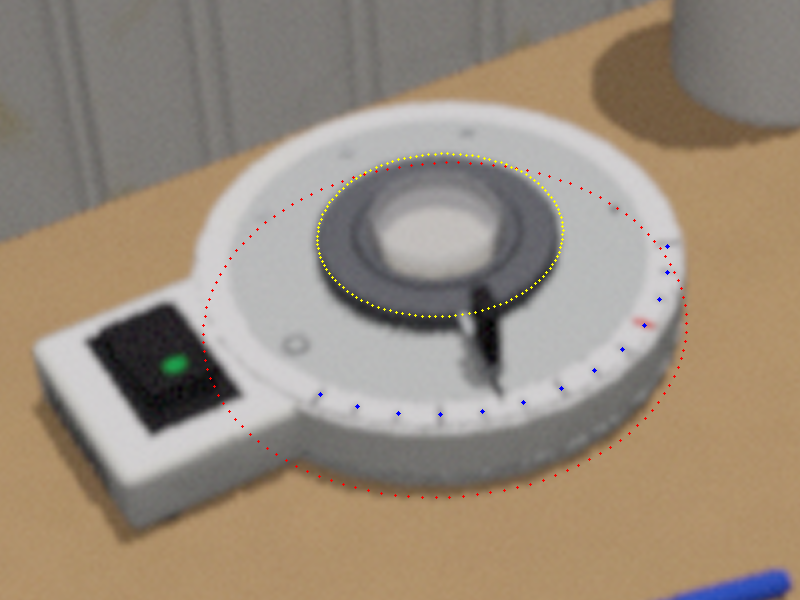

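```bash
cat >> h.py <<'E'
from scipy.spatial.transform import Rotation as Ro
def cmd(targets):
    s=r.sense();p=np.array(s['eef_pos']);R=Ro.from_euler('xyz',s['tcp_rot']).as_matrix();yaw=s['tcp_rot'][2]
    for x,y,z,w in targets:
        d=R.T@(np.array([x,y,z])-p)/1000; tw=-(w-yaw); tw=(tw+np.pi)%(2*np.pi)-np.pi
        print(np.round(d,4),round(tw/np.pi,4))
E
python3 -c "
from h import *
cmd([(593,157,285,1.58)])"
```

```text
[-0.5109 -0.2854  0.1197] 0.3927
```

apply_moves(motion="-1 -0.511 -0.285 0.12 0.393;-1 -0.511 -0.285 0.12 0.393;-1 -0.511 -0.285 0.12 0.393;-1 -0.511 -0.285 0.12 0.393;-1 -0.511 -0.285 0.12 0.393;-1 -0.511 -0.285 0.12 0.393;-1 -0.511 -0.285 0.12 0.393;-1 -0.511 -0.285 0.12 0.393;-1 -0.511 -0.285 0.12 0.393;-1 -0.511 -0.285 0.12 0.393;-1 -0.511 -0.285 0.12 0.393;-1 -0.511 -0.285 0.12 0.393;-1 -0.511 -0.285 0.12 0.393;-1 -0.511 -0.285 0.12 0.393;-1 -0.511 -0.285 0.12 0.393;-1 -0.511 -0.285 0.12 0.393;-1 -0.511 -0.285 0.12 0.393;-1 -0.511 -0.285 0.12 0.393;-1 -0.511 -0.285 0.12 0.393;-1 -0.511 -0.285 0.12 0.393", squeeze=20)

```text
clock: 2.87
eef_pos: [592.6, 158.6, 285.1]
tcp_rot: [3.141, -0.0, 1.581]
contact_force: [-0.2, -0.0, 0.2]
opening: 0.005
```

Run:
```python
from h import *
f=save('scene','s2.png');g=save('top','t2.png')
s=r.sense();p=s['eef_pos'];print(p,s['contact_force'])
for n,F in (('s',f),('t',g)):
    img=cv2.resize(F['img'],None,fx=4,fy=4,interpolation=cv2.INTER_CUBIC)
    q=proj(F,[[p[0],p[1],p[2]-173]])[0];cv2.circle(img,tuple(int(i*4) for i in q),3,(255,0,255),-1);u,v=int(q[0]*4)-400,max(0,int(q[1]*4)-300);print(q)
    cv2.imwrite(f'pics/c2{n}.png',cv2.cvtColor(img[v:v+600,u:u+800],cv2.COLOR_RGB2BGR))
```

```text
[592.78956505 158.34889147 285.06962845] [ 0.39355622 -0.6705168  -0.08532178]
[223.94723616 204.82835507]
[250.99154289 190.98692789]
```

View pics/c2s.png

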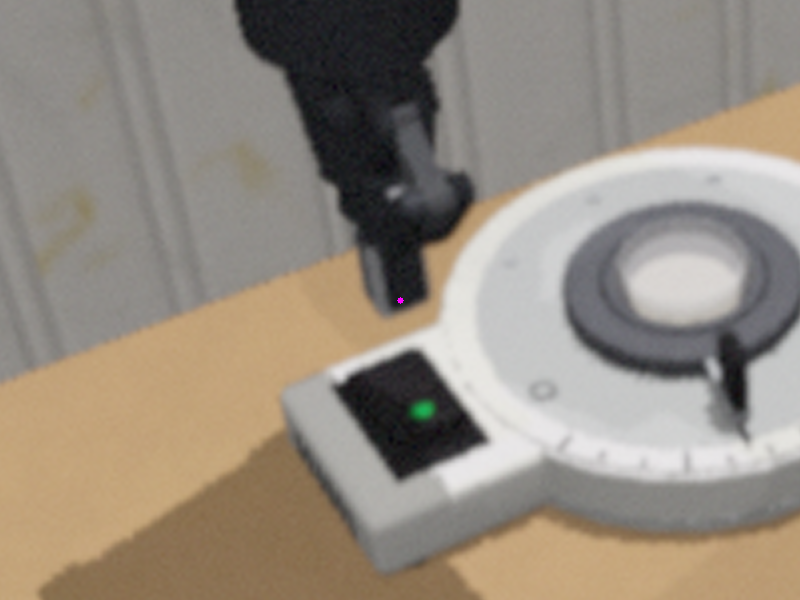

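View pics/c2t.png

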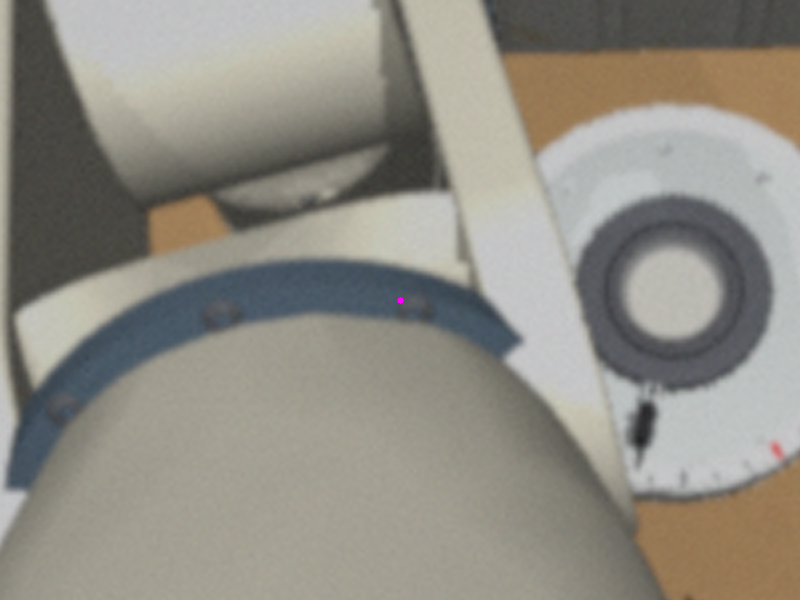

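apply_moves(motion="-1 -0.001 0 0.02 0;-1 -0.001 0 0.04 0;-1 -0.001 0 0.048 0;-1 -0.001 0 0.052 0;-1 -0.001 0 0.052 0")

```text
clock: 3.38
eef_pos: [592.9, 156.6, 232.1]
tcp_rot: [-3.14, 0.0, 1.58]
contact_force: [-0.1, -0.3, 0.4]
opening: -0.006
```

Tip at about 59. I'll press down slowly.

apply_moves(motion="-1 0 0 0.002 0;-1 0 0 0.004 0;-1 0 0 0.005 0;-1 0 0 0.006 0;-1 0 0 0.007 0;-1 0 0 0.008 0")

```text
clock: 3.88
eef_pos: [593.3, 156.4, 225.0]
tcp_rot: [3.141, -0.0, 1.579]
contact_force: [-1.3, 1.1, 1.9]
opening: -0.004
```

apply_moves(motion="-1 0 0 0.001 0;-1 0 0 0.002 0;-1 0 0 0.003 0;-1 0 0 0.003 0")

```text
clock: 4.22
eef_pos: [593.2, 156.4, 221.4]
tcp_rot: [-3.141, 0.0, 1.579]
contact_force: [-0.7, 0.6, 1.2]
opening: 0.001
```

apply_moves(motion="-1 0 0 0.001 0;-1 0 0 0.002 0;-1 0 0 0.002 0")

```text
clock: 4.47
eef_pos: [593.3, 156.4, 220.1]
tcp_rot: [3.142, -0.0, 1.579]
contact_force: [-2.9, -1.5, 6.3]
opening: 0.002
```

apply_moves(motion="-1 0 0 0.001 0;-1 0 0 0.002 0;-1 0 0 0.002 0")

```text
clock: 4.72
eef_pos: [593.4, 156.4, 219.8]
tcp_rot: [3.141, -0.0, 1.579]
contact_force: [-8.0, -2.8, 23.8]
opening: -0.001
```

apply_moves(motion="-1 0 0 -0.02 0;-1 0 0 -0.06 0;-1 0 0 -0.1 0;-1 0 0 -0.1 0;-1 0 0 -0.1 0")

```text
clock: 5.13
eef_pos: [594.3, 156.6, 320.4]
tcp_rot: [3.136, -0.001, 1.579]
contact_force: [-0.4, 0.2, -0.5]
opening: -0.001
```

Run:
```python
from h import *
f=save('scene','s3.png')
img=cv2.resize(f['img'][150:290,170:370],None,fx=4,fy=4,interpolation=cv2.INTER_CUBIC)
cv2.imwrite('pics/c3.png',cv2.cvtColor(img,cv2.COLOR_RGB2BGR))
hsv=cv2.cvtColor(f['img'],cv2.COLOR_RGB2HSV).astype(int);H,S,V=hsv[...,0],hsv[...,1],hsv[...,2]
m=(H>45)&(H<80)&(S>110)&(V>60);yy,xx=np.nonzero(m);k=np.hypot(xx-228,yy-233)<12;print(xx[k].mean(),yy[k].mean())
P=np.load('P.npy')
c0,th=np.array(P[:2]),P[2]
print(proj(f,[[594.5,156.6,51],[594.5,156.6,46.5]]))
print(spotter.place_of('tab_centre','scene')[:2],spotter.place_of('pointer_tip','scene')[:2])
s=r.sense();print(s['eef_pos'])
```

```text
229.3421052631579 234.60526315789474
[[229.49810823 232.80814278]
 [229.84599817 234.83854511]]
[{'point': [537.9, 42.7, 59.1], 'conf': 0.79}] [{'point': [525.2, 50.5, 41.3], 'conf': 0.84}]
[592.76321816 156.24942427 316.49067489]
```

View pics/c3.png

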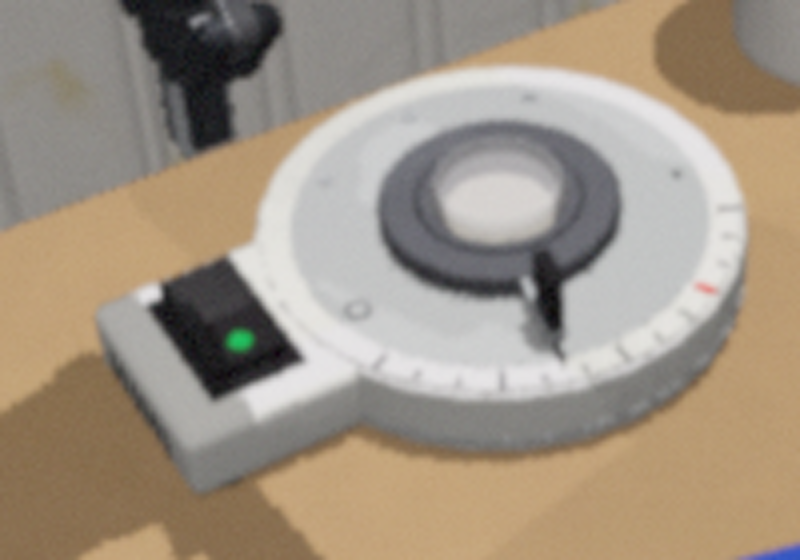

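```bash
cat >> h.py <<'E'
C=np.array([612,28.4]);TH=.01
def way(deg,d,z=228,rad=73):
    t=np.radians(deg)+TH;c,s=np.cos(t),np.sin(t)
    return (C[0]+c*-rad-s*d,C[1]+s*-rad+c*d,z,np.pi/2+t)
E
python3 -c "
from h import *
print(way(-14,32));cmd([way(-14,32,290),way(-14,32)])"
```

```text
(np.float64(548.4259776211791), np.float64(76.47643579319472), 228, np.float64(1.3364502315156903))
[-0.0794 -0.045   0.0266] 0.0773
[-0.0794 -0.0449  0.0886] 0.0773
```

apply_moves(motion="-1 -0.04 -0.022 0.02 0.04;-1 -0.079 -0.045 0.027 0.077;-1 -0.079 -0.045 0.027 0.077;-1 -0.079 -0.045 0.045 0.077;-1 -0.079 -0.045 0.065 0.077;-1 -0.079 -0.045 0.08 0.077;-1 -0.079 -0.045 0.088 0.077;-1 -0.079 -0.045 0.088 0.077;-1 -0.079 -0.045 0.088 0.077")

```text
clock: 6.03
eef_pos: [548.7, 77.0, 229.0]
tcp_rot: [-3.14, 0.001, 1.338]
contact_force: [0.9, 0.1, -0.8]
opening: -0.001
```

Run:
```python
from h import *
f=save('scene','s4.png')
img=cv2.resize(f['img'][130:270,220:420],None,fx=4,fy=4,interpolation=cv2.INTER_CUBIC)
cv2.imwrite('pics/c4.png',cv2.cvtColor(img,cv2.COLOR_RGB2BGR))
print(r.sense()['eef_pos'])
cmd([way(a,d) for a,d in [(-14,24),(-14,18),(-10,15),(-5,15),(0,15),(5,15),(10,15),(15,15),(20,15)]])
```

```text
[549.10701959  77.11511684 229.71340552]
[-0.0088 -0.0005  0.0017] 0.0004
[-0.0148 -0.0005  0.0017] 0.0004
[-0.0229 -0.0014  0.0017] -0.0219
[-0.0294 -0.002   0.0017] -0.0496
[-0.0359 -0.002   0.0017] -0.0774
[-0.0424 -0.0015  0.0017] -0.1052
[-0.0488 -0.0004  0.0017] -0.133
[-0.0551  0.0013  0.0017] -0.1607
[-0.0612  0.0035  0.0017] -0.1885
```

View pics/c4.png

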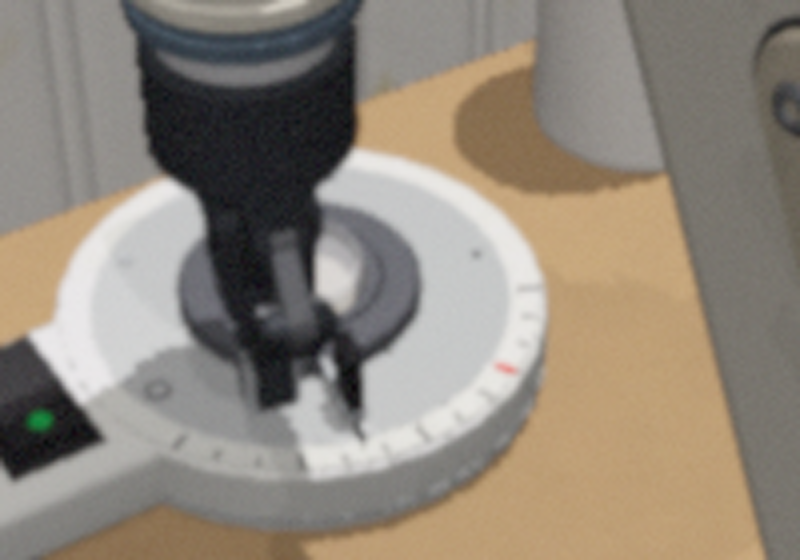

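apply_moves(motion="-1 -0.009 -0.001 0 0;-1 -0.013 -0.001 0 0;-1 -0.016 -0.001 0 0;-1 -0.019 -0.001 0 -0.01;-1 -0.023 -0.001 0 -0.022;-1 -0.026 -0.002 0 -0.036;-1 -0.029 -0.002 0 -0.05;-1 -0.033 -0.002 0 -0.064;-1 -0.036 -0.002 0 -0.077;-1 -0.039 -0.002 0 -0.091;-1 -0.042 -0.0015 0 -0.105;-1 -0.042 -0.0015 0 -0.105")

```text
clock: 7.08
eef_pos: [537.8, 35.9, 230.2]
tcp_rot: [3.141, 0.0, 1.668]
contact_force: [0.5, 0.2, 0.1]
opening: 0.008
```

```bash
cat > look.py <<'E'
import sys
from h import *
n=sys.argv[1]
f=save('scene',f's{n}.png')
img=cv2.resize(f['img'][130:270,220:420],None,fx=4,fy=4,interpolation=cv2.INTER_CUBIC)
cv2.imwrite(f'pics/c{n}.png',cv2.cvtColor(img,cv2.COLOR_RGB2BGR))
s=r.sense();p=s['eef_pos'];print(p,s['contact_force'],s['tcp_rot'])
v=np.array(p[:2])-C;t=s['tcp_rot'][2]-np.pi/2-TH
print('finger polar r, deg',np.hypot(*v),np.degrees(np.arctan2(-v[1],-v[0])-TH),'tool deg',np.degrees(t))
for q in ['tab_centre','pointer_tip']:
  for c in (['scene'] if len(sys.argv)<3 else ['scene','top']):
    if c=='top' : g=grab_frame('top')
    for d in spotter.place_of(q,c)[:1]:
        w=np.array(d['point'][:2])-C;print(c,q,d['conf'],np.degrees(np.arctan2(-w[1],-w[0])-TH))
cmd([way(a,15) for a in (10,15,20,25,28,30)])
E
python3 look.py 5
```

```text
[537.7692681   36.05892135 230.12842204] [-0.27083649  0.15697364  0.04029121] [3.14089172e+00 6.66563047e-05 1.66581340e+00]
finger polar r, deg 74.62479906032212 -6.463733175213201 tool deg 4.871119490269439
scene tab_centre 0.57 7.0269565743209155
scene pointer_tip 0.76 7.225555263575961
[-0.0065 -0.0009  0.002 ] -0.0287
[-0.013  -0.0014  0.002 ] -0.0564
[-0.0195 -0.0013  0.002 ] -0.0842
[-0.026  -0.0006  0.002 ] -0.112
[-0.0298  0.0001  0.002 ] -0.1287
[-0.0324  0.0007  0.002 ] -0.1398
```

View pics/c5.png

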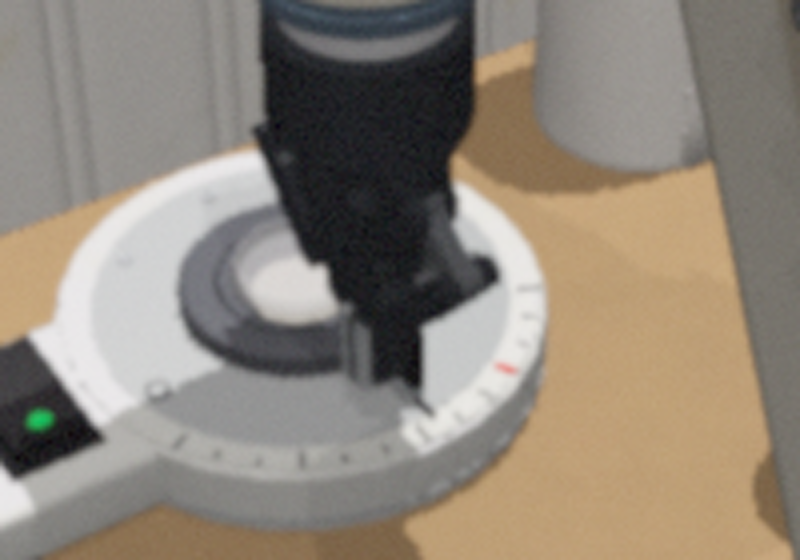

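apply_moves(motion="-1 -0.003 0 0.001 -0.014;-1 -0.0065 -0.001 0.001 -0.029;-1 -0.010 -0.001 0.001 -0.042;-1 -0.013 -0.0014 0.001 -0.056;-1 -0.0163 -0.0014 0.001 -0.07;-1 -0.0195 -0.0013 0.001 -0.084;-1 -0.0228 -0.001 0.001 -0.098;-1 -0.026 -0.0006 0.001 -0.112;-1 -0.026 -0.0006 0.001 -0.112;-1 -0.026 -0.0006 0.001 -0.112")

```text
clock: 8.07
eef_pos: [539.6, 10.6, 228.7]
tcp_rot: [3.142, 0.0, 2.017]
contact_force: [0.3, 0.2, -0.0]
opening: 0.001
```

```bash
python3 look.py 6 top
```

```text
[539.63094631  10.63079999 228.70821344] [-0.49449011  0.12975725  1.18602884] [3.14157385e+00 3.46348093e-05 2.01681489e+00]
finger polar r, deg 74.51861781485717 13.222304883861648 tool deg 24.982023652750957
scene tab_centre 0.64 27.881433997091005
scene pointer_tip 0.59 26.59202726220111
[0.0181 0.0063 0.0007] 0.0838
[0.0122 0.0037 0.0007] 0.056
[0.0061 0.0015 0.0007] 0.0283
[-0.0002 -0.0001  0.0007] 0.0005
[-0.0041 -0.0008  0.0007] -0.0162
[-0.0067 -0.0011  0.0007] -0.0273
```

View pics/c6.png

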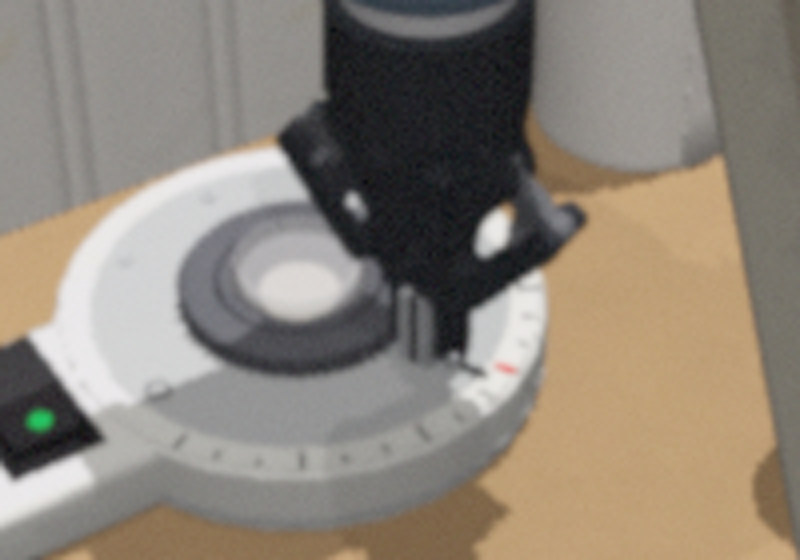

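apply_moves(motion="-1 -0.0015 0 0 -0.007;-1 -0.003 -0.0005 0 -0.014;-1 -0.003 -0.0005 0 -0.014;-1 -0.003 -0.0005 0 -0.014;-1 0.003 -0.0005 0 -0.014;-1 0.01 -0.0005 0 -0.014;-1 0.015 -0.0005 0 -0.014;-1 0.015 -0.0005 -0.02 -0.014;-1 0.03 -0.0005 -0.06 -0.014;-1 0.08 -0.0005 -0.1 -0.014;-1 0.12 -0.0005 -0.1 -0.014;-1 0.16 -0.0005 -0.1 -0.014;-1 0.16 -0.0005 -0.1 -0.014;-1 0.16 -0.0005 -0.1 -0.014")

```text
clock: 9.58
eef_pos: [468.0, 157.5, 329.4]
tcp_rot: [3.141, -0.001, 2.066]
contact_force: [0.8, -0.6, -0.9]
opening: -0.003
```

```bash
python3 look.py 7 top
python3 - <<'E'
from h import *
g=save('top','t7.png');cv2.imwrite('pics/ct7.png',cv2.cvtColor(cv2.resize(g['img'][140:250,255:385],None,fx=5,fy=5,interpolation=cv2.INTER_CUBIC),cv2.COLOR_RGB2BGR))
E
```

```text
[468.79757602 156.24338545 329.0673345 ] [ 0.05244872 -0.54859928 -0.5946499 ] [3.14095709e+00 6.67210573e-05 2.06646421e+00]
finger polar r, deg 191.96579236378582 -42.3297127138166 tool deg 27.8267199889881
scene tab_centre 0.58 27.890508001612844
top tab_centre 0.96 25.656051607484166
scene pointer_tip 0.73 28.879443556928734
top pointer_tip 0.94 27.52147173727999
[-0.1411  0.0009  0.1004] 0.0975
[-0.1469 -0.002   0.1004] 0.0697
[-0.1529 -0.0044  0.1004] 0.042
[-0.1592 -0.0063  0.1004] 0.0142
[-0.163  -0.0071  0.1004] -0.0025
[-0.1655 -0.0076  0.1004] -0.0136
```

View pics/c7.png

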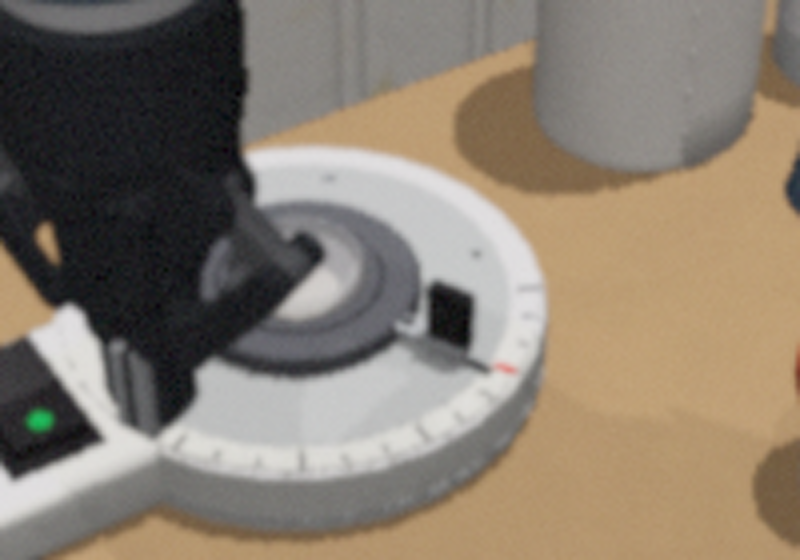

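View pics/ct7.png

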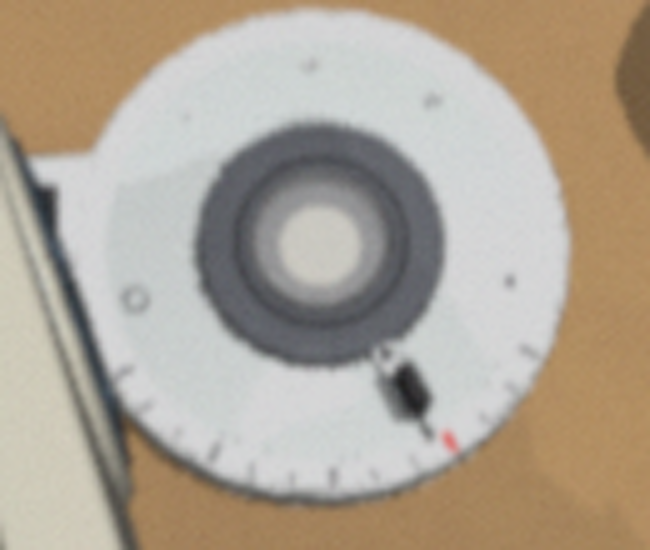

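```bash
cat > meas.py <<'E'
import sys
from h import *
from scipy.ndimage import map_coordinates
# polar unwrapping of stage about fitted centre for each camera at rim height: print angle profiles
for c in ['top','scene']:
    f=grab_frame(c); im=f['img'].astype(float)
    # camera-specific centre: fit the drum top outline? use 13 marks: unwrap & view
    A=np.radians(np.arange(-70,70,.25)); Rr=np.arange(70,112,.5)
    aa,rr=np.meshgrid(A,Rr)
    t=aa+TH
    pts=np.stack([C[0]-rr*np.cos(t),C[1]-rr*np.sin(t),np.full_like(rr,38.)],-1).reshape(-1,3)
    uv=proj(f,pts)
    out=np.stack([map_coordinates(im[...,k],[uv[:,1],uv[:,0]],order=1).reshape(rr.shape) for k in range(3)],-1)
    o=cv2.resize(out.astype(np.uint8),(790,252));
    cv2.imwrite(f'pics/un{sys.argv[1]}_{c}.png',cv2.cvtColor(o,cv2.COLOR_RGB2BGR))
a=[cv2.imread(f'pics/un{sys.argv[1]}_{c}.png') for c in ['top','scene']]
cv2.imwrite(f'pics/un{sys.argv[1]}.png',np.vstack(a))
E
python3 meas.py 7
```

```text
(no output)
```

View pics/un7.png

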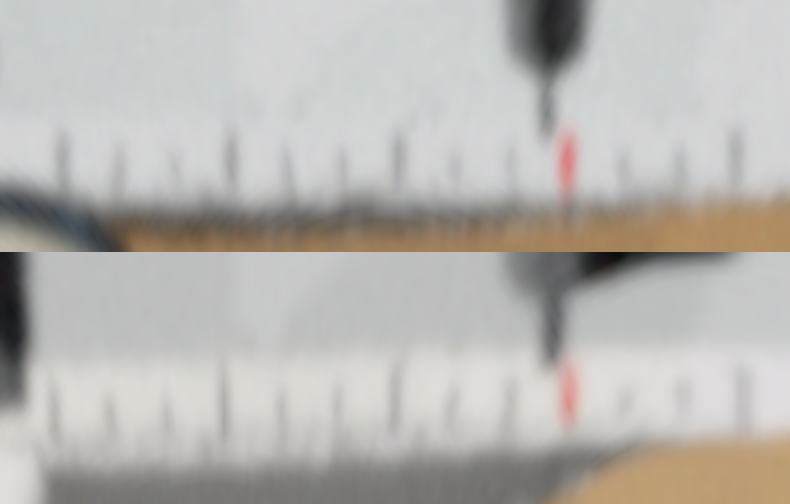

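```bash
python3 -c "
from h import *
cmd([way(27,120,329),way(27,30,290),way(27,30),way(27,20),way(28,16),way(30,15),way(31,15)])"
```

```text
[-0.0569 -0.0059 -0.0005] 0.0031
[-0.1469 -0.0068  0.0385] 0.0031
[-0.1469 -0.0067  0.1005] 0.0031
[-0.1569 -0.0068  0.1005] 0.0031
[-0.1622 -0.0072  0.1005] -0.0024
[-0.1657 -0.0076  0.1005] -0.0135
[-0.167  -0.0078  0.1005] -0.0191
```

apply_moves(motion="-1 -0.04 -0.006 0 0.003;-1 -0.08 -0.006 0 0.003;-1 -0.12 -0.006 0.02 0.003;-1 -0.145 -0.0067 0.0385 0.003;-1 -0.145 -0.0067 0.06 0.003;-1 -0.145 -0.0067 0.08 0.003;-1 -0.145 -0.0067 0.095 0.003;-1 -0.145 -0.0067 0.1 0.003;-1 -0.145 -0.0067 0.1 0.003;-1 -0.15 -0.0067 0.1 0.003;-1 -0.155 -0.0068 0.1 0;-1 -0.159 -0.007 0.1 -0.002;-1 -0.162 -0.0072 0.1 -0.005;-1 -0.164 -0.0074 0.1 -0.009;-1 -0.1657 -0.0076 0.1 -0.0135;-1 -0.1657 -0.0076 0.1 -0.0135;-1 -0.1657 -0.0076 0.1 -0.0135")

```text
clock: 11.5
eef_pos: [541.4, 4.8, 228.8]
tcp_rot: [3.142, 0.0, 2.105]
contact_force: [0.1, 0.8, 0.0]
opening: 0.002
```

```bash
python3 meas.py 8; python3 look.py 8
```

```text
[541.39530596   5.00122976 228.65912932] [0.10075026 0.24878884 0.00761458] [-3.14146237e+00 -3.25121506e-05  2.10538943e+00]
finger polar r, deg 74.3809469525785 17.762512547257074 tool deg 30.056970819234937
scene tab_centre 0.77 30.245075681292388
scene pointer_tip 0.7 31.066302657254223
[0.0233 0.0092 0.0006] 0.1115
[0.0176 0.0061 0.0006] 0.0837
[0.0117 0.0034 0.0006] 0.0559
[0.0055 0.0013 0.0006] 0.0281
[0.0017 0.0003 0.0006] 0.0115
[-0.0008 -0.0003  0.0006] 0.0004
```

View pics/un8.png

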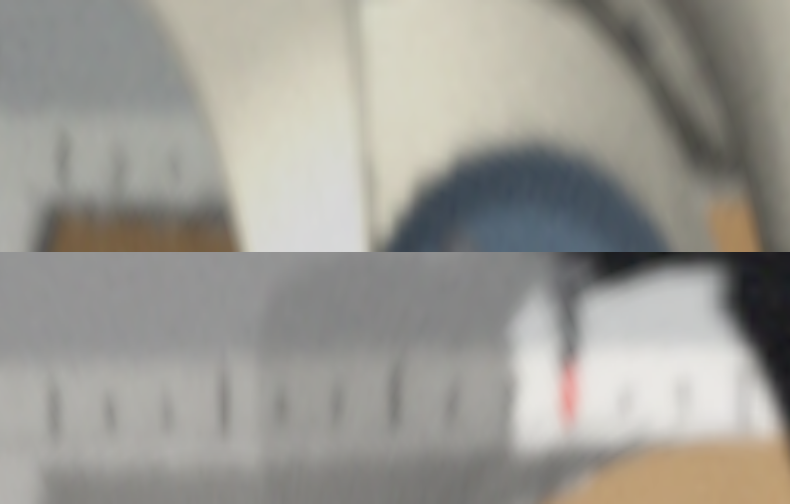

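apply_moves(motion="-1 0.005 0 0 0;-1 0.012 0 0 0;-1 0.016 0 -0.005 0;-1 0.018 0 -0.03 0;-1 0.04 0 -0.06 0;-1 0.08 0 -0.1 0;-1 0.12 0 -0.1 0;-1 0.16 0 -0.13 0;-1 0.2 0 -0.16 0;-1 0.24 0 -0.16 0;-1 0.24 0.0 -0.16 0;-1 0.24 0.0 -0.16 0")

```text
clock: 12.75
eef_pos: [417.2, 214.4, 390.6]
tcp_rot: [3.139, -0.001, 2.109]
contact_force: [0.3, -1.2, -0.3]
opening: -0.001
```

```bash
python3 meas.py 9; python3 look.py 9 top
python3 - <<'E'
from h import *
for c in ['scene','top']:
    save(c,c+'9.png')
    for q in ['petri_dish','sample_cup','marker_pen','bench_timer']: print(c,q,[np.round(d['point'],1).tolist() for d in spotter.place_of(q,c)[:1]])
E
```

```text
[418.8263718  211.47451608 388.73186239] [ 1.6071664  -0.56342881 -0.48379989] [3.14157372e+00 3.56763627e-04 2.10678716e+00]
finger polar r, deg 266.14343702407854 -44.03541506978918 tool deg 30.137054651859007
scene tab_centre 0.57 32.02506167023065
top tab_centre 0.97 26.562181826946052
scene pointer_tip 0.68 29.433475995328266
top pointer_tip 0.67 29.001952701970275
[-0.2158  0.0097  0.1603] 0.111
[-0.2215  0.0065  0.1603] 0.0832
[-0.2275  0.0039  0.1603] 0.0554
[-0.2336  0.0018  0.1603] 0.0277
[-0.2374  0.0008  0.1603] 0.011
[-2.399e-01  2.000e-04  1.603e-01] -0.0001
scene petri_dish [[612.7, 26.0, 51.1]]
scene sample_cup [[429.6, -130.6, 2.5]]
scene marker_pen [[427.0, 56.9, 1.7]]
scene bench_timer [[386.7, 205.6, 1.9]]
top petri_dish [[604.4, 26.7, 47.4]]
top sample_cup [[429.9, -131.7, 2.0]]
top marker_pen [[426.2, 52.8, 0.3]]
top bench_timer [[384.7, 209.4, 2.8]]
```

View pics/un9.png

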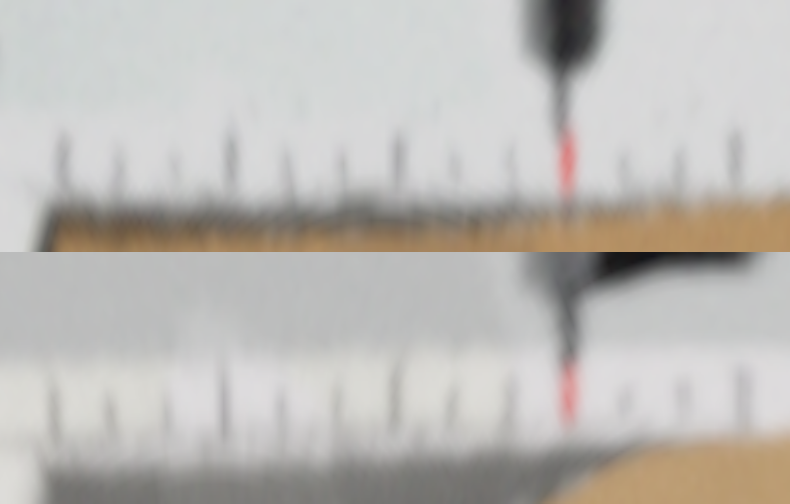

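View pics/scene9.png

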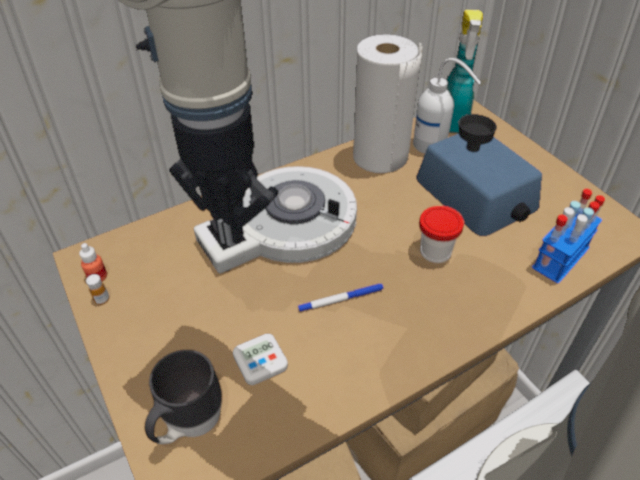

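```bash
python3 -c "
from rig import r
print(r.sense()['clock'],r.sense()['qvel']);print(r.sign_off())"
```

```text
13.7 [ 0.00316372 -0.00207758 -0.0005068   0.00103616  0.00047406 -0.00077301]
the job is handed in; nothing more can be done
None
```

The lamp is on and the iris pointer stands at the red mark. I handed the job in at 13.7 s with the arm clear of everything.

- **Lamp switch:** I pressed the green-dotted end with the shut fingertips until it hit its stop, at about 24 N. Afterwards the green dot sat about 5 mm lower and showed brighter. My last clear view of it was just before the final lever push. The arm hid the switch in the final picture, and nothing went near the switch after that clear view.
- **Iris lever:** I pushed it from the console side with the shut fingers, touching one face only, with contact readings of about 1 N. The first push stopped 3 to 4 degrees short, so I pushed it again. In the last pictures, the pointer was about 0.7 degrees short of the red mark from the top camera and about 0.2 degrees past it from the scene camera. The limit is 3.4 degrees.
- **Other items:** The trained networks put the dish, cup, pen and timer within about 5 mm of where they started, which is within their usual scatter. The robot never touched them.
- **Disagreement:** The networks' tab-centre readings differed at the end, 26.6 degrees from the top camera and 32.0 from the scene camera. I relied on the pointer measured directly against the scale marks. Their pointer-tip readings were 29.0 and 29.4 degrees, against the 30-degree mark.

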